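Pin the stage carriage for transport

TASK

Take the orange spring-loaded lock pin out of its wooden holder, rest its tip lightly on the dark carriage strip in the slideway near one end of the window, and slide along the strip's centre line until the tip drops into the unmarked blind hole; then let the pin settle fully home, upright with its flange flush on the strip, and let go. Be gentle: the slideway must never take more than 20 N. Leave the blue pin and everything else on the bench where it is.

Things in the scene. Friction and masses are not known exactly. Their poses are not given: they have to be found in the camera images.
- lockpin: Spring-loaded lock pin, about 85 g, round (yaw means nothing). Origin: centre of the flange's underside; z up along the grip. Orange grip, 18 mm diameter with thin black rings, from 5 to 48 mm above the origin, steel button above; steel flange 28 mm diameter, 5 mm thick. A steel plunger sticks out below. At the start it stands upright in a socket of the holder, flange resting on the holder's top.
- pin_tip (a point): Flat end of the lock pin's plunger, 14 mm below lockpin's origin when out. The plunger is 8 mm in diameter; its lowest 4.5 mm taper to a flat 3.6 mm across. Pushed axially it retracts against a spring: 2 N to begin, 0.4 N more per mm, hard stop after 9 mm; it springs out again by itself.
- slideway: Fixed aluminium stage slideway, 80 mm (x) by 180 mm (y, the long way), 35 mm high; origin: centre of its underside. Two 20 mm wide rails and two 45 mm long end blocks frame a window 40 mm (x) by 90 mm (y). In the window lies the flat dark steel carriage strip, its top 32 mm above the origin, 3 mm below the rails; its ends run hidden under the end blocks.
- strip_mid (a point): Middle of the window, on the strip's top. The strip has one unmarked blind round hole, 9.5 mm diameter, 1 mm chamfer, 16 mm deep: the pin goes all the way in, the last mm by its own weight, and stands on its flange. It lies on the long centre line (slideway x = 0), anywhere from y = -22 to +22 mm; differs each time, not measured. The strip is rigid and stays put under a light push.
- holder: Fixed dark wooden pin holder, 50 mm (x) by 110 mm (y) by 30 mm high, origin at the centre of its underside. Two sockets, 10 mm wide and 22 mm deep, at y = -30 and y = +30 mm; the orange lock pin stands in one and the blue pin in the other, either way round. Gripping across the holder's x leaves most room beside the other pin.
- sparepin: Blue-gripped pin of the same size and shape as the lock pin, with a plain fixed plunger, loose in the other socket; origin at the centre of its flange's underside. To be left alone.
- adapter: Tan plastic camera adapter tube, 60 mm across, 55 mm high, loose; origin at the centre of its underside. Bystander.
- trihead: Chrome trinocular head, about 100 by 85 mm, 125 mm high, 1.4 kg, loose; origin at the centre of its underside. Bystander.
- eyecup: Black rubber eyecup ring, 42 mm across, 28 mm high, loose; origin at the centre of its underside. Bystander.
- fieldlens: Glass field lens with brass edge, 39 mm across, 9 mm high, loose; origin at the centre of its underside. Bystander.
- sliprack: Steel coverslip rack with glass slips, 50 by 100 mm, 36 mm high, loose; origin at the centre of its underside. Bystander.
- drawerbox: Fixed low steel drawer unit, 200 mm wide (y), 64 mm high, its casing 260 mm deep (x), its shallow drawer pulled half open towards the robot so that the front stands 258 mm before the origin; origin at the underside of the casing's centre. Bystander.

How it is judged:
By the outcome, as a careful person would: the job done as asked, in the order asked, and still so for the second after the job is handed in, with the robot touching nothing.
It also fails if it takes over 58 s, if anything falls off the work surface, if the arm or the gripper's body presses on something with over 40 N, if the wrist force passes 120 N, or if a joint passes its speed limit or range.

ROBOT

A 7-joint arm with a two-finger parallel gripper is mounted at the origin on the work surface. World frame = base frame: x ahead of the robot, y to its left, z up, the work surface at z = 0. Lengths are in m, angles in rad, forces in N, time in s.
With the tool pointing down it reaches from about 0.35 to 0.9 m from the base axis. Payload 8.1 kg.
Tool frame: the origin (TCP) lies on the centre line of the jaws, within the pads' length; the fingertips stand 19 mm ahead of it and the grasp point (between the pads) is the TCP; z points along the fingers, y is the direction in which the jaws open and shut (so a half turn about z gives the same grasp; the last joint's range is limited). The gripper opens to 92 mm and grips with 3 to 60 N. Pads are 19 mm wide; open, the fingers measure 130 mm over their backs; the gripper's body (75 mm by 190 mm) begins 47 mm behind the grasp point.
Start: joints at [-1.307, 0.434, 0.025, 1.573, -0.012, 1.134, -0.075], TCP at [0.224, 0.583, 0.246] pointing down, gripper open.
Joint ranges: [-2.62, 2.62], [-0.44, 2.09], [-1.27, 1.32], [0.08, 2.57], [-1.32, 4.46], [0.12, 2], [-2.74, 2.74]. Speed limits (rad/s): [2.22, 2.22, 3.01, 3.01, 3.14, 3.14, 3.14].

INTERFACE

Orientations are given as a rotation vector (axis times angle).
In Python, from cell import monitor, imaging, workorder, outline_of gives the robot as it stands.
- The arm moves only by the tool move_arm, never from a script. Its argument "series" is a list of rows, each a list of 6 numbers: the shift along the world's x, y, z in cm, then the turn, a rotation vector about the world's x, y, z in degrees. A call has 1 to 8 rows; each row shifts and turns the commanded pose from where the row before left it; what a row does not reach is not made up. A row lasts 1/10 s, in which the tool goes at most 50 mm and 8.59 degrees, less where a joint would pass 70% of its speed; a pose out of reach is approached as far as the arm can. A call with a gripper value outside its range is refused whole. "grip" is the opening, from 0 (shut) to 1 (fully open), set as the call begins (left out, the last holds). The fingers move at their own pace and stop on an object; "force" is the grip in N (left out, the last holds). Time passes only in rows, so rows that do not move let the fingers close. It gives the time, the measured TCP pose, the force and the opening at its end, in the units of the state.
- monitor.observe(): the state, without advancing time (a new reading comes with each control period).
- imaging.get_image(name): name is "side" or "top" or "wrist"; returns a dict with "color" (384x512x3 uint8, red, green, blue), "fx", "fy", "cx", "cy" (pixels), "rvec" (rotation vector, rad) and "tvec" (3), from world to camera coordinates, as OpenCV has them; the wrist camera has in their place "mount" (4x4, takes a point from camera to tool coordinates, whose origin is the TCP and whose axes are the flange's). Camera axes: x right, y down, z forward; pixel columns grow to the right and rows downward; lengths in m; the calibration is good to about 2 mm. The wrist camera is an equidistant fisheye: a pixel r from the principal point sees the ray r / f radians off the axis. A picture is of the moment at which its call begins: read the wrist's pose just before it. There is no depth.
- workorder.sign_off(): hands the job in, once; it reports no verdict.
Trained networks look in the newest picture that a camera, given by its name, has taken for a name from the list of things; names that differ only in an ending like _2 or _b are one class to them, and where a whole thing is asked for, a point or a joint stands for the part that bears it (a point fixed in the world has none). Each returns a list of dicts, best first, with "p" (0 to 1); they miss things now and then, are a little off and sometimes report something else, mostly with a low value. They report only what shows in the picture. A call takes as long as a camera call.
- outline_of(camera, thing): "mask" (384x512 bool, what is visible of it) and "rect" ([left, top, width, height] in pixels, round what is visible of it).
The state is a dict: "clock": time; "joints": joint angles; "dq": joint speeds; "joint_efforts": joint torques, N m; "position": TCP position; "ee_rot": TCP orientation; "force": force on the tool from outside, world axes, zero at the start; "ft_torque": the same for the moment, N m; "width": opening from 0.0 (shut) to 1.0 (fully open).
Only numpy, scipy, OpenCV 4.12 (cv2) and the standard library are available. Lean on these libraries where they do the work, as an engineer would, in place of code of your own. Each camera call takes 0.05 s, during which the arm holds its last target. There are 200 camera calls.

## Working session

There is one attempt and no reset: what is moved stays moved. The work goes in short steps, Python scripts to look and compute and a tool call to move; the robot and the scene stay as the last step left them, time stands still between calls to the robot, and variables do not carry over. Pictures are saved under pics/ and viewed, about 8 in all and at most 12, crops included, and the job is handed in when it is done.

Besides the shell and the picture viewer there is one more tool, called as name(argument=value, ...), one argument or row to a line, values as JSON. move_arm: Moves the arm, as the interface text tells. Its arguments: {"type":"object","properties":{"series":{"type":"array"},"grip":{"type":"number"},"force":{"type":"number"}},"required":["series"]}

```bash
mkdir -p pics; python3 - <<'E'
from cell import monitor, imaging, outline_of
import cv2,numpy as np
s=monitor.observe();print({k:np.round(v,3).tolist() for k,v in s.items()})
ims=[]
for n in("top","side"):
    im=imaging.get_image(n);print(n,im['fx'],im['cx'],im['cy'],im['rvec'],im['tvec']);cv2.imwrite(f'pics/{n}0.png',im['color'][...,::-1])
    for t in("lockpin","sparepin","holder","slideway","strip_mid"):
        for d in outline_of(n,t)[:2]: print(n,t,round(d['p'],2),d['rect'])
w=imaging.get_image("wrist");print(w['mount'],w['fx'],w['cx'],w['cy'])
E
```

```text
{'clock': 0.0, 'joints': [-1.307, 0.435, 0.025, 1.574, -0.012, 1.134, -0.075], 'dq': [-0.0, -0.001, -0.0, -0.002, -0.001, -0.0, 0.002], 'joint_efforts': [-0.0, -66.786, 0.985, -31.445, -0.061, 0.043, 0.0], 'position': [0.224, 0.583, 0.245], 'ee_rot': [-0.573, -3.089, 0.002], 'force': [-0.111, 0.134, 0.119], 'ft_torque': [0.032, 0.033, -0.033], 'width': 1.005}
top 379.57924670629626 255.33444521303622 187.49924718181578 [ 2.22070284 -2.17623788  0.06623105] [0.04830328 0.58984666 1.18580768]
top lockpin 0.41 [372.7, 192.2, 9.8, 8.9]
top sparepin 0.66 [354.8, 195.6, 12.0, 6.6]
top holder 0.89 [348.9, 189.7, 35.5, 16.1]
top slideway 0.61 [242.9, 188.3, 61.7, 27.7]
top strip_mid 0.83 [246.3, 185.7, 58.2, 30.0]
side 420.72613890777023 257.36253017982347 196.7662927264835 [ 2.43676082 -0.34164657  0.12854407] [-0.56800959  0.21973927  0.95008278]
side lockpin 0.74 [283.1, 344.3, 15.6, 22.8]
side sparepin 0.61 [271.7, 317.3, 17.0, 18.3]
side holder 0.78 [264.3, 317.1, 42.3, 61.3]
side slideway 0.62 [213.5, 198.0, 55.1, 72.4]
side strip_mid 0.69 [217.5, 201.0, 49.2, 69.5]
[[-4.66807575e-04 -9.63883168e-01 -2.66325027e-01  7.18770642e-02]
 [ 9.99999032e-01 -7.98992868e-04  1.13894160e-03  9.21125616e-05]
 [-1.31059844e-03 -2.66324238e-01  9.63882608e-01 -1.39518224e-01]
 [ 0.00000000e+00  0.00000000e+00  0.00000000e+00  1.00000000e+00]] 297.3186396354542 260.2849349045958 191.77536202554734
```

```bash
cat > h.py <<'E'
import numpy as np,cv2
from cell import monitor, imaging, outline_of
from scipy.spatial.transform import Rotation as R
def unproj(im,u,v,z):
    Rm=cv2.Rodrigues(np.array(im['rvec']))[0];t=np.array(im['tvec']);c=-Rm.T@t
    d=Rm.T@np.array([(u-im['cx'])/im['fx'],(v-im['cy'])/im['fy'],1]);return c+d*(z-c[2])/d[2]
def wray(im,s,u,v,z):
    x=(u-im['cx']);y=(v-im['cy']);r=np.hypot(x,y);th=r/im['fx'];d=np.array([np.sin(th)*x/max(r,1e-9),np.sin(th)*y/max(r,1e-9),np.cos(th)])
    M=np.array(im['mount']);Rt=R.from_rotvec(s['ee_rot']).as_matrix()
    c=Rt@M[:3,3]+s['position'];d=Rt@M[:3,:3]@d;return c+d*(z-c[2])/d[2]
def wproj(im,s,p):
    M=np.array(im['mount']);Rt=R.from_rotvec(s['ee_rot']).as_matrix()
    q=M[:3,:3].T@(Rt.T@(np.array(p)-s['position'])-M[:3,3]);r=np.hypot(q[0],q[1]);th=np.arctan2(r,q[2])
    return im['cx']+im['fx']*th*q[0]/r,im['cy']+im['fx']*th*q[1]/r
E
python3 - <<'E'
from h import *
a=cv2.imread('pics/top0.png');b=cv2.imread('pics/side0.png')
t=imaging.get_image('top');s=imaging.get_image('side')
for n,im in(('top',t),('side',s)):
  for th,z in(('lockpin',.055),('sparepin',.055),('holder',.03),('slideway',.033)):
    m=outline_of(n,th)
    if m:
        mm=m[0]['mask'].astype(np.uint8);v,u=np.nonzero(mm);print(n,th,np.round(unproj(im,u.mean(),v.mean(),z),3))
        if th in('holder','slideway'):
            box=cv2.boxPoints(cv2.minAreaRect(np.stack([u,v],1).astype(np.float32)));print(np.round([unproj(im,*q,z)[:2] for q in box],3).tolist())
A=cv2.resize(a[150:250,200:400],(800,400),interpolation=cv2.INTER_CUBIC)
cv2.imwrite('pics/v1.png',np.vstack([A,np.hstack([cv2.resize(b,(267,200)),cv2.resize(a,(267,200)),cv2.resize(b[280:384,210:340],(266,200))])]))
E
```

```text
top lockpin [ 0.566 -0.32   0.055]
top sparepin [ 0.562 -0.259  0.055]
top holder [ 0.563 -0.29   0.03 ]
[[0.582, -0.229], [0.593, -0.346], [0.544, -0.35], [0.533, -0.233]]
top slideway [0.546 0.002 0.033]
[[0.509, 0.094], [0.586, 0.093], [0.582, -0.091], [0.505, -0.089]]
side lockpin [ 0.565 -0.323  0.055]
side sparepin [ 0.56  -0.264  0.055]
side slideway [ 0.546 -0.01   0.033]
[[0.505, 0.097], [0.597, 0.102], [0.583, -0.102], [0.502, -0.103]]
```

View pics/v1.png

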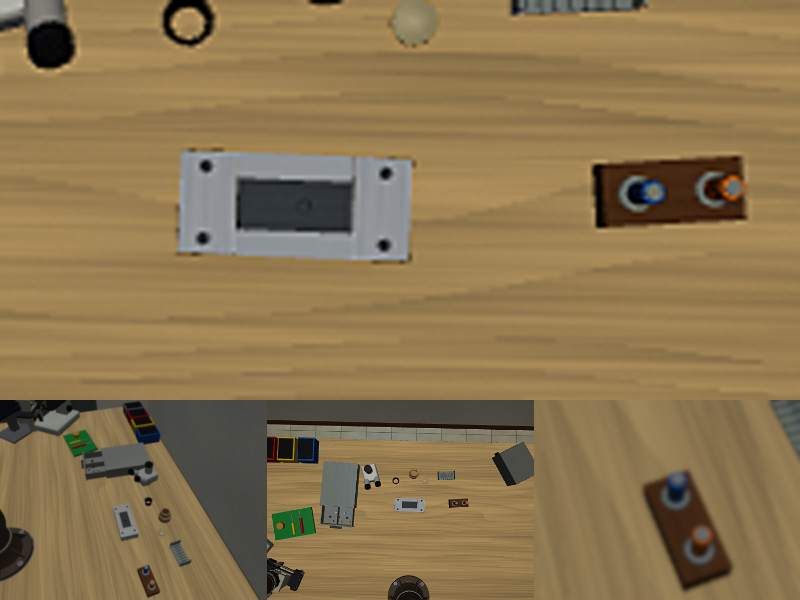

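The top view shows the slideway with the dark strip, and maybe a faint hole near crop (305,206). The orange pin is at the right (-y) end of the holder. The two cameras agree on its position, about (0.566, -0.321). I'll move there now.

move_arm(
  series=[
    [1.7,-4.5,0,0,0,-8],
    [1.7,-4.5,0,0,0,-8],
    [1.7,-4.5,0,0,0,-8],
    [1.7,-4.5,0,0,0,-8],
    [1.7,-4.5,0,0,0,-8],
    [1.7,-4.5,0,0,0,-8],
    [1.7,-4.5,0,0,0,-8],
    [1.7,-4.5,0,0,0,-7.6],
  ],
)

```text
clock: 1.95
position: [0.3606, 0.2216, 0.246]
ee_rot: [-2.121, -2.317, -0.002]
force: [0.9, 0.0, -0.3]
width: 0.999
```

move_arm(
  series=[
    [2.8,-4.1,0,0,0,0],
    [2.8,-4.1,0,0,0,0],
    [2.8,-4.1,0,0,0,0],
    [2.8,-4.1,0,0,0,0],
    [2.8,-4.1,0,0,0,0],
    [2.8,-4.1,0,0,0,0],
  ],
)

```text
clock: 2.55
position: [0.5292, -0.0242, 0.246]
ee_rot: [2.114, 2.324, 0.001]
force: [1.1, 1.2, 0.2]
width: 1.001
```

```bash
python3 - <<'E'
from h import *
import pickle
s=monitor.observe();im=imaging.get_image('wrist');print(s['clock'],np.round(s['position'],4),np.round(s['dq'],3))
pickle.dump((s,im),open('w1.pkl','wb'))
v=im['color'][...,::-1].copy()
cv2.imwrite('pics/v2.png',cv2.resize(v,(800,600),interpolation=cv2.INTER_CUBIC))
E
```

```text
2.55 [ 0.5292 -0.0242  0.246 ] [ 0.902  0.555  0.156 -0.639 -0.367  0.208  1.146]
```

View pics/v2.png

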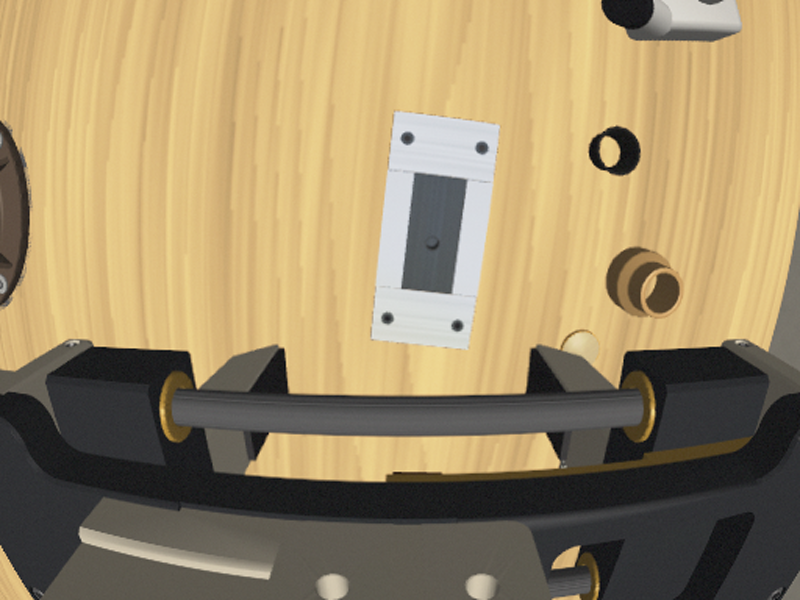

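The wrist view shows the slideway with window corners at about (414,172), (467,176), (455,294) and (402,290). A dark dot, the likely hole, is at about (432,243).

```bash
python3 - <<'E'
from h import *
import pickle
s,im=pickle.load(open('w1.pkl','rb'));k=.64
for u,v,z in[(414,172,.033),(467,176,.033),(455,294,.033),(402,290,.033),(432,243,.032),(394,111,.035),(498,125,.035),(468,349,.035),(372,340,.035),(407,138,.035),(482,147,.035),(457,325,.035),(387,318,.035)]:
    print(u,v,np.round(wray(im,s,u*k,v*k,z),4))
E
```

```text
414 172 [0.5278 0.05   0.033 ]
467 176 [0.5678 0.0513 0.033 ]
455 294 [ 0.5691 -0.0411  0.033 ]
402 290 [ 0.5272 -0.0418  0.033 ]
432 243 [ 0.5468 -0.0028  0.032 ]
394 111 [0.5086 0.0948 0.035 ]
498 125 [0.587  0.0931 0.035 ]
468 349 [ 0.5852 -0.0855  0.035 ]
372 340 [ 0.5069 -0.0849  0.035 ]
407 138 [0.5201 0.0751 0.035 ]
482 147 [0.5766 0.0746 0.035 ]
457 325 [ 0.5736 -0.0659  0.035 ]
387 318 [ 0.5175 -0.0652  0.035 ]
```

move_arm(
  series=[
    [0.7,-4.6,0,0,0,0],
    [0.7,-4.6,0,0,0,0],
    [0.7,-4.6,0,0,0,0],
    [0.7,-4.6,0,0,0,0],
    [0.7,-3.7,0,0,0,0],
    [0,0,0,0,0,0],
  ],
)

```text
clock: 3.2
position: [0.5622, -0.2502, 0.246]
ee_rot: [2.121, 2.313, -0.004]
force: [-0.3, -0.3, -0.4]
width: 0.996
```

```bash
python3 - <<'E'
from h import *
import pickle
s=monitor.observe();im=imaging.get_image('wrist');print(s['clock'],np.round(s['position'],4),np.round(s['ee_rot'],3),np.round(s['dq'],3))
pickle.dump((s,im),open('w2.pkl','wb'))
for t in('lockpin','sparepin','holder'):
  for d in outline_of('wrist',t)[:2]: print(t,d['p'],d['rect'])
cv2.imwrite('pics/v3.png',cv2.resize(im['color'][...,::-1],(800,600),interpolation=cv2.INTER_CUBIC))
E
```

```text
3.2 [ 0.5622 -0.2502  0.246 ] [ 2.121  2.313 -0.004] [-0.066 -0.028 -0.053  0.044 -0.005  0.005 -0.065]
lockpin 0.81 [248.4, 218.4, 24.2, 26.8]
sparepin 0.77 [247.9, 167.0, 24.2, 29.8]
holder 0.76 [235.7, 152.9, 46.1, 92.9]
holder 0.64 [247.5, 167.0, 24.1, 29.0]
```

View pics/v3.png

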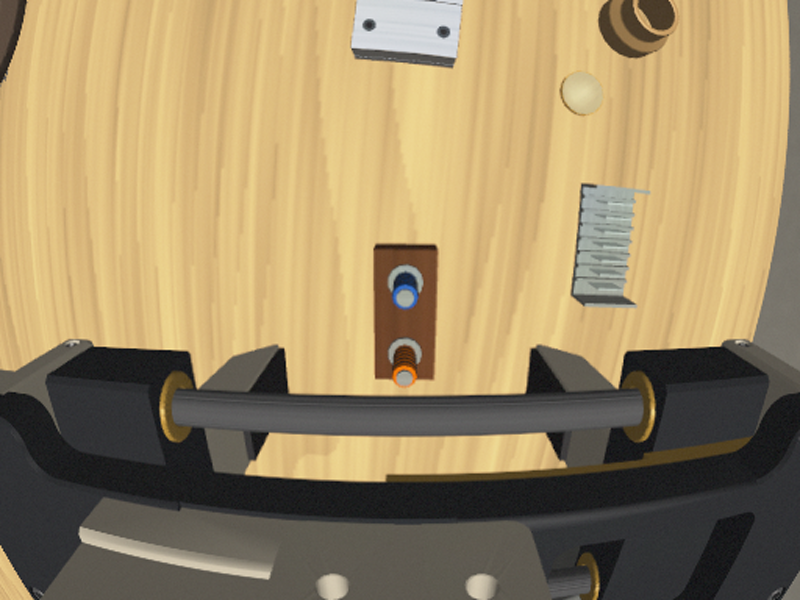

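```bash
python3 - <<'E'
from h import *
import pickle
s,im=pickle.load(open('w2.pkl','rb'));k=.64
for n,u,v,z in[('flange',404,353,.034),('btn',404,378,.082),('spare fl',405,281,.034),('spare btn',404,297,.082),('hold',375,247,.03),('hold',437,246,.03),('hold',375,378,.03),('hold',434,380,.03)]:
    print(n,np.round(wray(im,s,u*k,v*k,z),4))
for d in outline_of('wrist','lockpin')[:1]:
    m=d['mask'];c=np.argwhere(m);print(c.mean(0)/k)
E
```

```text
flange [ 0.566  -0.3211  0.034 ]
btn [ 0.5663 -0.321   0.082 ]
spare fl [ 0.5617 -0.2611  0.034 ]
spare btn [ 0.5612 -0.2609  0.082 ]
hold [ 0.5363 -0.237   0.03  ]
hold [ 0.5841 -0.2321  0.03  ]
hold [ 0.5437 -0.3477  0.03  ]
hold [ 0.5934 -0.3453  0.03  ]
[359.45136278 404.85491071]
```

move_arm(
  series=[
    [0.2,-3.6,-0.6,0,0,0],
    [0.2,-3.5,-2.0,0,0,0],
    [0,0,-4.8,0,0,0],
    [0,0,-4.6,0,0,0],
    [0,0,-4.0,0,0,0],
    [0,0,-2.5,0,0,0],
    [0,0,0,0,0,0],
    [0,0,0,0,0,0],
  ],
  grip=0.6,
  force=15,
)

```text
clock: 4.25
position: [0.5677, -0.3136, 0.0614]
ee_rot: [-2.113, -2.325, -0.0]
force: [-0.2, 0.9, 0.9]
width: 0.601
```

```bash
python3 - <<'E'
from h import *
s=monitor.observe();im=imaging.get_image('wrist');print(s['clock'],np.round(s['position'],4),np.round(s['ee_rot'],3),s['force'],s['width'])
cv2.imwrite('pics/v4.png',cv2.resize(im['color'][...,::-1],(640,480),interpolation=cv2.INTER_CUBIC))
E
```

```text
4.25 [ 0.5677 -0.3136  0.0614] [-2.113 -2.325 -0.   ] [-0.21118657  0.85112441  0.91358901] 0.601397778564549
```

View pics/v4.png

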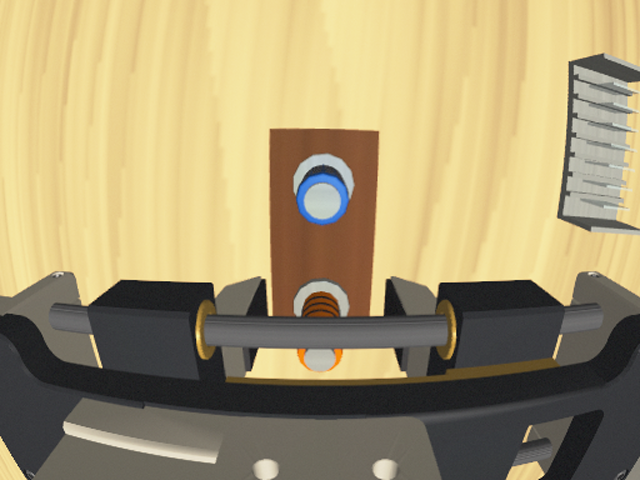

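```bash
python3 - <<'E'
from h import *
s=monitor.observe();im=imaging.get_image('wrist')
print(np.round(s['position'],4))
for u,v,z in((320,356,.082),(321,301,.035),(322,201,.082),(323,176,.035)):print(np.round(wray(im,s,u*.8,v*.8,z),4))
E
```

```text
[ 0.5683 -0.3143  0.0624]
[ 0.5668 -0.3214  0.082 ]
[ 0.5667 -0.3199  0.035 ]
[ 0.5622 -0.2626  0.082 ]
[ 0.562  -0.2591  0.035 ]
```

The pin is between the jaws, about 6.5 mm further in -y. I'll align and close.

move_arm(
  series=[
    [-0.12,-0.65,-0.1,0,0,0],
    [0,0,0,0,0,0],
  ],
)

```text
clock: 4.55
position: [0.5662, -0.3227, 0.0612]
ee_rot: [2.114, 2.32, 0.0]
force: [0.6, -0.7, -0.3]
width: 0.599
```

move_arm(
  series=[
    [0,0,0,0,0,0],
    [0,0,0,0,0,0],
    [0,0,0,0,0,0],
    [0,0,0,0,0,0],
    [0,0,0,0,0,0],
    [0,0,0,0,0,0],
  ],
  grip=0,
  force=20,
)

```text
clock: 5.15
position: [0.566, -0.321, 0.0597]
ee_rot: [-2.115, -2.323, -0.0]
force: [-0.1, -0.4, -0.1]
width: 0.194
```

The opening is 17.9 mm, which fits the 18 mm grip. Lifting and carrying.

move_arm(
  series=[
    [0,0,1.0,0,0,0],
    [0,0,2.5,0,0,0],
    [0,0,4.5,0,0,0],
    [0,0,3.0,0,0,0],
    [0,0,0,0,0,0],
  ],
)

```text
clock: 5.65
position: [0.5679, -0.323, 0.1752]
ee_rot: [2.11, 2.317, 0.003]
force: [0.3, -0.3, -0.6]
width: 0.191
```

move_arm(
  series=[
    [-0.2,2.8,0,0,0,-3],
    [-0.3,4.5,0,0,0,-3],
    [-0.3,4.5,0,0,0,0],
    [-0.3,4.5,0,0,0,0],
    [-0.3,4.5,0,0,0,0],
    [-0.3,4.5,0,0,0,0],
    [-0.3,4.0,0,0,0,0],
    [0,0,0,0,0,0],
  ],
)

```text
clock: 6.45
position: [0.5452, -0.0207, 0.1688]
ee_rot: [-2.221, -2.217, -0.001]
force: [0.4, 0.3, -1.1]
width: 0.192
```

```bash
python3 - <<'E'
from h import *
import pickle,time
s=monitor.observe();im=imaging.get_image('wrist');print(s['clock'],np.round(s['position'],4),np.round(s['ee_rot'],3),np.round(s['force'],2),s['width'],np.round(s['dq'],2))
s=monitor.observe();im=imaging.get_image('wrist');print(np.round(s['position'],4),np.round(s['ee_rot'],3))
pickle.dump((s,im),open('w3.pkl','wb'))
cv2.imwrite('pics/v5.png',cv2.resize(im['color'][...,::-1],(800,600),interpolation=cv2.INTER_CUBIC))
E
```

```text
6.45 [ 0.5452 -0.0207  0.1688] [-2.221e+00 -2.217e+00 -1.000e-03] [ 0.43  0.28 -1.08] 0.19170945319285398 [ 0.07  0.01  0.07 -0.01  0.02 -0.    0.07]
[ 0.5455 -0.0243  0.1692] [-2.225 -2.215  0.   ]
```

View pics/v5.png

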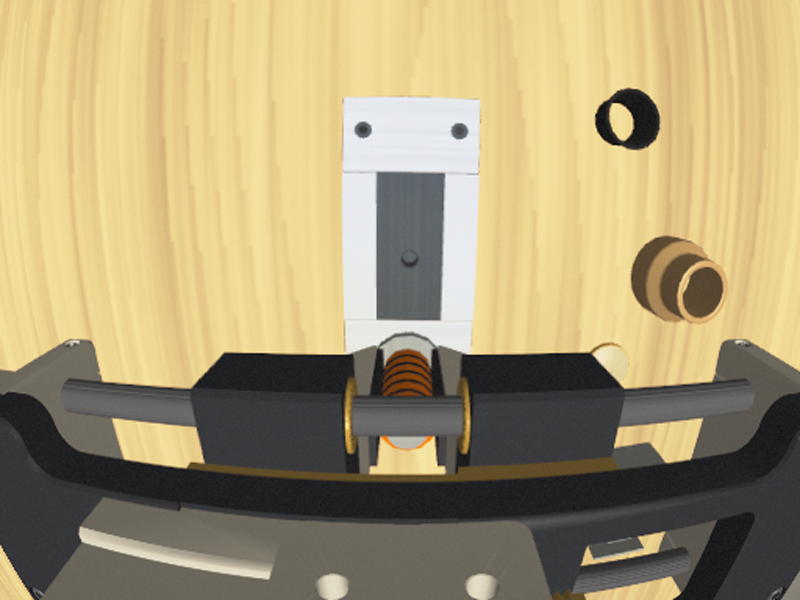

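```bash
python3 - <<'E'
from h import *
import pickle
s,im=pickle.load(open('w3.pkl','rb'));k=.64
g=cv2.cvtColor(im['color'],cv2.COLOR_RGB2GRAY).astype(int)
for v in(120,135,150,175,190,200):
    r=g[v,225:300];d=np.diff(r);a=225+np.argmin(d)+1;b=225+np.argmax(d)+1
    p=wray(im,s,a,v+.5,.0335);q=wray(im,s,b,v+.5,.0335);print(v,a,b,np.round(p[:2],4),np.round(q[:2],4),'mid',np.round((p+q)[:2]/2,4))
for n,u,v,z in[('hole',409,257,.032),('scr',363,130,.035),('scr',459.5,131,.035),('win',410,173,.035),('winlow',410,320,.032),('c',343,98,.035),('c',480,100,.035)]:print(n,np.round(wray(im,s,u*k,v*k,z),4))
p=s['position']
for h in(.031,.036,.077,.083): print(h,np.round(np.array(wproj(im,s,[p[0],p[1],p[2]-.031+h-.031+.031-.0]))/k,1))
E
```

```text
120 241 285 [0.5278 0.04  ] [0.5682 0.0398] mid [0.548  0.0399]
135 241 284 [0.5276 0.026 ] [0.5674 0.0258] mid [0.5475 0.0259]
150 241 284 [0.5274 0.012 ] [0.5675 0.0118] mid [0.5474 0.0119]
175 241 283 [ 0.5269 -0.0119] [ 0.5668 -0.0121] mid [ 0.5469 -0.012 ]
190 241 283 [ 0.5266 -0.0267] [ 0.567  -0.0269] mid [ 0.5468 -0.0268]
200 241 282 [ 0.5264 -0.0367] [ 0.5662 -0.0369] mid [ 0.5463 -0.0368]
hole [ 0.5467 -0.0017  0.032 ]
scr [0.5203 0.0747 0.035 ]
scr [0.5764 0.0739 0.035 ]
win [0.5475 0.0488 0.035 ]
winlow [ 0.5471 -0.0417  0.032 ]
c [0.5087 0.0944 0.035 ]
c [0.5886 0.093  0.035 ]
0.031 [406.9 395.9]
0.036 [406.9 402.9]
0.077 [406.6 479.2]
0.083 [406.6 494.2]
```

move_arm(
  series=[
    [0.1,-0.4,-3.0,0,0,0],
    [0,0,-3.0,0,0,0],
    [0,0,-1.8,0,0,0],
    [0,0,0,0,0,0],
    [0,0,0,0,0,0],
  ],
)

```text
clock: 7.05
position: [0.547, -0.0337, 0.0921]
ee_rot: [2.236, 2.207, -0.001]
force: [-0.4, -0.1, -0.3]
width: 0.189
```

```bash
cat > avg.py <<'E'
from h import *
import sys
P=[];F=[];T=[]
for i in range(int(sys.argv[1]) if len(sys.argv)>1 else 6):
    imaging.get_image('side');s=monitor.observe();P.append(s['position']);F.append(s['force']);T.append(R.from_rotvec(s['ee_rot']).as_matrix()[:,2])
print(s['clock'],'pos',np.round(np.mean(P,0),4),'sd',np.round(np.std(P,0),4),'F',np.round(np.mean(F,0),2),'sd',np.round(np.std(F,0),2),'z',np.round(np.mean(T,0),4),round(s['width'],3))
E
python3 avg.py 8
```

```text
7.45 pos [ 0.5476 -0.0325  0.0927] sd [0.0002 0.0005 0.0002] F [ 0.2  -0.2  -0.93] sd [0.35 0.58 0.72] z [ 0.0015  0.     -1.    ] 0.198
```

move_arm(
  series=[
    [-0.1,0.45,-1.0,0,0,0],
    [0,0,-0.3,0,0,0],
    [0,0,0,0,0,0],
    [0,0,-0.1,0,0,0],
    [0,0,-0.1,0,0,0],
    [0,0,-0.1,0,0,0],
    [0,0,0,0,0,0],
  ],
)

```text
clock: 8.15
position: [0.546, -0.0276, 0.0757]
ee_rot: [2.233, 2.209, 0.0]
force: [-0.2, 0.5, -1.9]
width: 0.193
```

```bash
python3 avg.py 6
```

```text
8.45 pos [ 0.546  -0.0276  0.0758] sd [0. 0. 0.] F [-0.41 -0.4  -0.8 ] sd [0.43 0.3  0.37] z [ 1.e-04 -0.e+00 -1.e+00] 0.191
```

move_arm(
  series=[
    [0,0,-0.1,0,0,0],
    [0,0,0,0,0,0],
    [0,0,0,0,0,0],
  ],
)

```text
clock: 8.75
position: [0.5461, -0.0276, 0.0748]
ee_rot: [2.233, 2.209, 0.0]
force: [-0.0, 0.5, 1.3]
width: 0.192
```

```bash
python3 avg.py 4
```

```text
8.95 pos [ 0.5461 -0.0276  0.0748] sd [0. 0. 0.] F [-0.07 -0.19  1.5 ] sd [0.57 0.16 0.19] z [ 3.e-04 -0.e+00 -1.e+00] 0.194
```

The tip is in contact, at the height I predicted. I'll compress about 1 mm more and slide along the axis towards +y.

move_arm(
  series=[
    [0.03,0,-0.1,0,0,0],
    [0,0.1,0,0,0,0],
    [0.01,0.2,0,0,0,0],
    [0,0.2,0,0,0,0],
    [0,0.2,0,0,0,0],
    [0.01,0.2,0,0,0,0],
    [0,0.2,0,0,0,0],
    [0,0,0,0,0,0],
  ],
)

```text
clock: 9.75
position: [0.5465, -0.016, 0.0737]
ee_rot: [-2.233, -2.21, -0.0]
force: [-0.0, -0.9, 1.7]
width: 0.194
```

```bash
python3 avg.py 4
```

```text
9.95 pos [ 0.5465 -0.0161  0.0737] sd [0. 0. 0.] F [-0.17  0.73  1.9 ] sd [0.51 0.39 0.42] z [ 1.e-04  4.e-04 -1.e+00] 0.194
```

move_arm(
  series=[
    [0.01,0.1,0,0,0,0],
    [0,0.1,0,0,0,0],
    [0,0.1,0,0,0,0],
    [0.01,0.1,0,0,0,0],
    [0,0.1,0,0,0,0],
    [0,0.1,0,0,0,0],
    [0.01,0.1,0,0,0,0],
    [0,0,0,0,0,0],
  ],
)

```text
clock: 10.75
position: [0.5468, -0.0093, 0.0737]
ee_rot: [-2.233, -2.21, -0.0]
force: [0.1, -0.3, 2.2]
width: 0.19
```

```bash
python3 avg.py 4
```

```text
10.95 pos [ 0.5468 -0.0094  0.0737] sd [0. 0. 0.] F [ 0.06 -0.73  2.11] sd [0.4  0.49 0.28] z [-0.e+00  2.e-04 -1.e+00] 0.187
```

move_arm(
  series=[
    [0,0.1,0,0,0,0],
    [0,0.1,0,0,0,0],
    [0.01,0.1,0,0,0,0],
    [0,0,0,0,0,0],
  ],
)

```text
clock: 11.35
position: [0.5469, -0.0063, 0.0737]
ee_rot: [-2.233, -2.21, -0.0]
force: [-0.9, -0.2, 2.1]
width: 0.192
```

```bash
python3 avg.py 4
```

```text
11.55 pos [ 0.5469 -0.0064  0.0737] sd [0. 0. 0.] F [-0.32 -0.98  1.75] sd [0.52 0.28 0.44] z [ 0.e+00  2.e-04 -1.e+00] 0.19
```

move_arm(
  series=[
    [0,0.1,0,0,0,0],
    [0,0.1,0,0,0,0],
    [0,0,0,0,0,0],
  ],
)

```text
clock: 11.85
position: [0.5466, -0.004, 0.0735]
ee_rot: [-2.232, -2.209, 0.0]
force: [0.8, 0.3, -0.8]
width: 0.189
```

```bash
python3 avg.py 4
```

```text
12.05 pos [ 0.5467 -0.0043  0.0736] sd [0.0001 0.0001 0.    ] F [ 0.26  0.11 -1.27] sd [0.14 0.73 0.33] z [-5.e-04  1.e-04 -1.e+00] 0.192
```

The upward force dropped from about 2 N to its free value, so the tip has entered the hole. I'll centre on it in y.

move_arm(
  series=[
    [0,0.1,0,0,0,0],
    [0,0.1,0,0,0,0],
    [0,0,0,0,0,0],
  ],
)

```text
clock: 12.35
position: [0.5469, -0.0023, 0.0737]
ee_rot: [-2.233, -2.21, -0.0]
force: [0.6, -0.1, -1.9]
width: 0.191
```

```bash
python3 avg.py 4
```

```text
12.55 pos [ 0.5469 -0.0025  0.0737] sd [0.     0.0001 0.    ] F [ 0.3   0.43 -1.03] sd [0.76 0.46 0.12] z [ 1.e-04 -0.e+00 -1.e+00] 0.189
```

move_arm(
  series=[
    [0,0.02,-0.1,0,0,0],
    [0,0,-0.1,0,0,0],
    [0,0,-0.1,0,0,0],
    [0,0,0,0,0,0],
  ],
)

```text
clock: 12.95
position: [0.5467, -0.0024, 0.0706]
ee_rot: [-2.233, -2.209, 0.0]
force: [-0.2, -0.0, -1.5]
width: 0.188
```

```bash
python3 avg.py 4
```

```text
13.15 pos [ 0.5469 -0.0024  0.0707] sd [0. 0. 0.] F [-0.05  0.1  -0.75] sd [0.47 0.41 0.37] z [-0. -0. -1.] 0.189
```

move_arm(
  series=[
    [0,0,-0.1,0,0,0],
    [0,0,-0.1,0,0,0],
    [0,0,-0.1,0,0,0],
    [0,0,0,0,0,0],
  ],
)

```text
clock: 13.55
position: [0.5468, -0.0024, 0.0676]
ee_rot: [-2.233, -2.209, 0.0]
force: [-0.8, 0.2, -1.1]
width: 0.191
```

```bash
python3 avg.py 4
```

```text
13.75 pos [ 0.5469 -0.0024  0.0677] sd [0. 0. 0.] F [ 0.58 -0.29 -0.86] sd [0.19 0.16 0.15] z [-0. -0. -1.] 0.191
```

move_arm(
  series=[
    [0,0,-0.1,0,0,0],
    [0,0,-0.1,0,0,0],
    [0,0,-0.1,0,0,0],
    [0,0,-0.1,0,0,0],
    [0,0,-0.1,0,0,0],
    [0,0,0,0,0,0],
  ],
)

```text
clock: 14.35
position: [0.5468, -0.0024, 0.0626]
ee_rot: [-2.233, -2.209, 0.0]
force: [0.0, -0.7, -0.2]
width: 0.191
```

```bash
python3 avg.py 5
python3 - <<'E'
from h import *
im=imaging.get_image('wrist')['color'][...,::-1]
cv2.imwrite('pics/v6.png',cv2.resize(im[130:330,150:370],(660,600),interpolation=cv2.INTER_CUBIC))
E
```

```text
14.6 pos [ 0.5469 -0.0024  0.0627] sd [0.     0.     0.0001] F [ 0.16  0.36 -0.59] sd [0.57 0.49 0.29] z [ 0. -0. -1.] 0.193
```

View pics/v6.png

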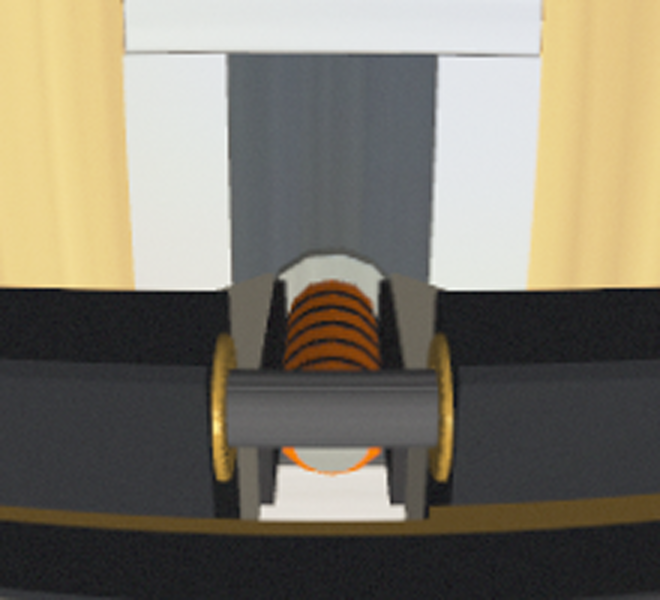

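The pin is deep in the hole with no contact force, and its flange is about 1 mm above the strip. I'll lower 0.5 mm more and release gently.

move_arm(
  series=[
    [0,0,-0.05,0,0,0],
    [0,0,0,0,0,0],
  ],
)

```text
clock: 14.85
position: [0.5469, -0.0024, 0.0622]
ee_rot: [2.233, 2.209, 0.0]
force: [0.6, -0.7, -0.6]
width: 0.194
```

move_arm(
  series=[
    [0,0,0,0,0,0],
    [0,0,0,0,0,0],
    [0,0,0,0,0,0],
    [0,0,0,0,0,0],
    [0,0,0,0,0,0],
  ],
  grip=0.5,
)

```text
clock: 15.35
position: [0.5469, -0.0024, 0.0623]
ee_rot: [2.233, 2.209, 0.0]
force: [1.1, 0.4, 0.8]
width: 0.495
```

move_arm(
  series=[
    [0,0,1,0,0,0],
    [0,0,3,0,0,0],
    [0,0,4,0,0,0],
    [0,-2,4,0,0,0],
    [0,-4,2,0,0,0],
    [0,-4,0,0,0,0],
    [0,0,0,0,0,0],
    [0,0,0,0,0,0],
  ],
)

```text
clock: 16.15
position: [0.5466, -0.1035, 0.2029]
ee_rot: [2.236, 2.206, 0.001]
force: [0.3, 1.4, -0.3]
width: 0.502
```

```bash
python3 - <<'E'
from h import *
s=monitor.observe();im=imaging.get_image('wrist');sd=imaging.get_image('side');print(s['clock'],np.round(s['position'],4),s['width'],s['force'])
a=cv2.resize(im['color'][60:260,170:370,::-1],(400,400),interpolation=cv2.INTER_CUBIC)
b=cv2.resize(sd['color'][180:280,190:290,::-1],(400,400),interpolation=cv2.INTER_CUBIC)
cv2.imwrite('pics/v7.png',np.hstack([a,b]))
import pickle;pickle.dump((s,im,sd),open('w7.pkl','wb'))
for c in('wrist','side'):
  for d in outline_of(c,'lockpin')[:1]:print(c,d['p'],d['rect'])
E
```

```text
16.15 [ 0.5466 -0.1035  0.2029] 0.5020555931899204 [ 0.25434847  1.43985445 -0.33007912]
wrist 0.74 [245.0, 71.3, 25.9, 25.8]
side 0.5 [238.6, 220.4, 7.2, 17.6]
```

View pics/v7.png

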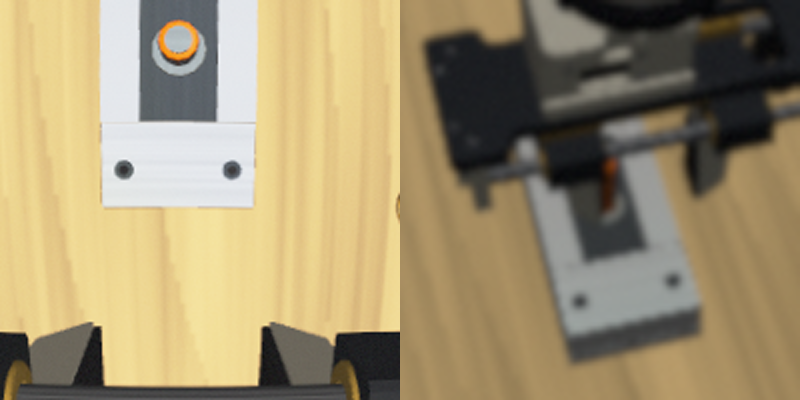

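The wrist view shows the pin upright in the strip, with the button at crop (179,39) over the flange at (179,49). I'll check numerically after moving the arm out of the side view.

move_arm(
  series=[
    [-3,-4,0,0,0,0],
    [-3,-4,0,0,0,0],
    [-3,-4,0,0,0,0],
    [0,-4,0,0,0,0],
    [0,0,0,0,0,0],
    [0,0,0,0,0,0],
  ],
)

```text
clock: 16.95
position: [0.457, -0.2623, 0.2021]
ee_rot: [-2.234, -2.208, 0.0]
force: [1.0, 1.0, -0.6]
width: 0.5
```

```bash
python3 - <<'E'
from h import *
import pickle
s,im,_=pickle.load(open('w7.pkl','rb'))
g=cv2.resize(im['color'][60:110,235:285,::-1],(600,600),interpolation=cv2.INTER_CUBIC)
s2=monitor.observe();sd=imaging.get_image('side')
# predicted seated outlines on the side and wrist crops
def ring(c,r):a=np.linspace(0,2*np.pi,40);return np.stack([c[0]+r*np.cos(a),c[1]+r*np.sin(a),np.full(40,c[2])],1)
c=np.array([.5467,-.0022,0])
b=cv2.resize(sd['color'][200:250,215:265,::-1],(400,400),interpolation=cv2.INTER_CUBIC);b0=b.copy()
g=cv2.resize(g,(400,400))
for h,r in((.032,.014),(.037,.014),(.080,.009)):
    q=cv2.projectPoints(ring(c+[0,0,h],r),np.array(sd['rvec']),np.array(sd['tvec']),np.array([[sd['fx'],0,sd['cx']],[0,sd['fy'],sd['cy']],[0,0,1.]]),None)[0][:,0]
    cv2.polylines(b,[np.int32((q-[215,200]+.5)*8)],True,(0,255,0),1)
    w=np.array([wproj(im,s,p) for p in ring(c+[0,0,h],r)]);cv2.polylines(g,[np.int32((w-[235,60]+.5)*8)],True,(0,255,0),1)
cv2.imwrite('pics/v8.png',np.vstack([np.hstack([g,b])]))
print(s2['clock'],np.round(s2['position'],3))
for n in('sparepin','holder','lockpin'):
    d=outline_of('side',n)
    if d:print(n,d[0]['p'],d[0]['rect'])
E
```

```text
16.95 [ 0.457 -0.262  0.202]
sparepin 0.68 [271.5, 317.0, 14.8, 21.1]
holder 0.94 [263.8, 317.9, 42.2, 61.6]
```

View pics/v8.png

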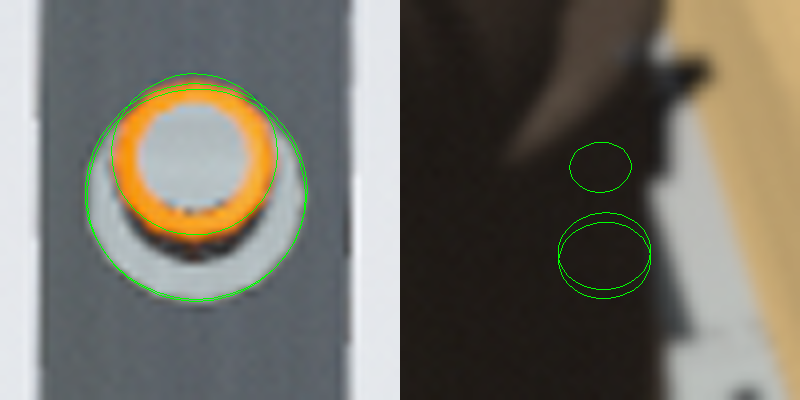

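```bash
python3 -c "
from cell import workorder;print(workorder.sign_off())"
```

```text
the job is handed in; nothing more can be done
None
```

The orange lock pin is in the blind hole, upright and released. I handed the job in at about 17 s on the robot's clock.

- **Search:** I lifted the pin from the holder and rested its tip on the strip about 10 mm from the -y end of the window, pressing with about 2–3 N. I then slid it towards +y along the centre line. The tip dropped in at y ≈ -0.005 m, when the upward force fell back to its free value. The hole had also shown faintly in the camera pictures, at y ≈ -0.002 m, so the two agree.
- **Seating:** I lowered the pin in 1 mm steps with no contact force showing, and let go with the flange within about 1 mm of the strip.
- **Force on the slideway:** the readings never rose more than about 3–4 N above the free value, though they come from the end of each step rather than continuously.

**Last checks:**
- **Pin position:** the wrist view matched the outline predicted for a seated pin, and any tilt looked under about 1°. That view cannot resolve the last millimetre, so the flange sitting flush also rests on the release height and the pin's loose fit.
- **Failed check:** the final side-camera check did not work because the arm blocked the view of the pin.
- **Blue pin and holder:** the side camera showed them unmoved. I did not re-measure the other items on the bench, but no force reading suggested contact with any of them.

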